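# Present a coffee pod from the spring drawer

### The arm

A 6-joint arm with a two-finger parallel gripper is mounted at the origin on a cart in front of the work surface, level with it; the furniture and walls round the work are solid. World frame = base frame: x ahead of the robot, y to its left, z up, the work surface at z = 0. Lengths are in mm, angles in rad, forces in N, time in s.
With the tool pointing down it reaches from about 300 to 775 mm from the base axis. Payload 14.6 kg.
Tool frame: the origin (TCP) lies at the very end of the fingers, on their centre line; the grasp point (between the pads) lies 19 mm behind it (grip_point_offset is the distance from the TCP to the grasp point, in mm); z points along the fingers, y is the line along which they close (so a half turn about z gives the same grasp; the last joint's range is limited). The gripper opens to 94 mm and grips with 3 to 60 N. Pads are 16 mm wide; open, the fingers measure 119 mm over their backs; the gripper's body (75 mm by 177 mm) begins 78 mm behind the grasp point.
Start: joints at [1.249, 0.3, 1.521, -0, 1.321, -0.067], TCP at [138.626, 532.233, 205.446] pointing down, gripper open.
Joint ranges: [-3.03, 3.03], [-0.79, 2.21], [0.23, 2.52], [-1.04, 4.18], [0, 3.07], [-2.55, 2.55]. Speed limits (rad/s): [2.22, 2.22, 2.57, 3.14, 3.14, 3.14].

### API

Orientations are given as [roll, pitch, yaw] about the fixed x, y, z axes, in that order (R = Rz(yaw) Ry(pitch) Rx(roll)).
In Python, from cell import read_state, camera, camera_info, sign_off, grip_point_offset gives the robot as it stands.
- The arm moves only by the shell command python3 -m handwheel 'ROWS' [FORCE]. ROWS is text: rows parted by semicolons, each of 5 numbers parted by spaces: the shift along the world's x, y, z in units of 40 mm (1.0 is 40 mm), then the turn about the world's z in units of 5 degrees (1.0 is 5 degrees), then the closure, from 0 (fully open) to 1 (shut). In form: dx dy dz yaw gripper; .... A call has 1 to 12 rows; each row shifts and turns the commanded pose from where the row before left it; what a row does not reach is not made up. A row lasts 1/12 s, in which the tool goes at most 41.7 mm and 7.16 degrees, less where a joint would pass 70% of its speed; a pose out of reach is approached as far as the arm can. A call is refused whole if a number of a shift passes 1 or a number of a turn 1, either way. A call with a gripper value outside its range is refused whole. The fingers move at their own pace and stop on an object; FORCE is the grip in N (left out, the last holds). Time passes only in rows, so rows that do not move let the fingers close. It gives the time, the measured TCP pose, the force, the opening and the grip force at its end, in the units of the state.
- read_state(): the state, without advancing time (a new reading comes with each control period).
- camera(name): name is "side" or "top"; returns (picture, depth): 400x640x3 uint8, red, green, blue; 400x640 float32, mm along the optical axis (not along the pixel's ray), 0 where there is no reading.
- camera_info(name): a dict with "intrinsics" (3x3 intrinsics, pixels), "world_from_camera" (4x4, takes a point from camera to world coordinates). Camera axes: x right, y down, z forward; pixel columns grow to the right and rows downward; lengths in mm; the calibration is good to about 2 mm. A picture is of the moment at which its call begins. camera_info takes no time and is no camera call.
- sign_off(): hands the job in; it is judged then, once.
The state is a dict: "clock": time; "joints": joint angles; "qd": joint speeds; "effort": joint torques, N m; "eef_pos": TCP position; "eef_rot": TCP orientation; "wrist_force": force on the tool from outside, world axes, zero at the start; "moment": the same for the moment, N m; "finger_gap": finger opening in mm; "finger_force": force on a finger pad.
Only numpy, scipy, OpenCV 4.12 (cv2) and the standard library are available. Lean on these libraries where they do the work, as an engineer would, in place of code of your own. Each camera call takes 0.05 s, during which the arm holds its last target. There are 200 camera calls.

### The job

The coffee-pod dispenser was put back loosely on its dock after refilling: slide it fully home against the stop at the back of the dock, then swing the clamp's U-shaped lever up and over centre to its stop, so that the clamp's nose drops between the two ribs on the foot and the dispenser cannot be dragged along. Then pull the spring-return drawer out by its post to the mark, where the whole pocket with its pod has just come clear of the tower and the engraved line behind the pocket shows at the tower's face (about 50 mm), and finish while holding it there against the spring so that I can take the pod out. Never pull it far past the mark, or the next pod drops in behind the drawer: the other pods stay in the tower, and the mug, the cup and the tin are left alone.

Things in the scene. Friction and masses are not known exactly. Their poses are not given: they have to be found in the camera images.
- dock: fixed steel dock plate on the worktop, 142 x 94 x 4 mm, with low guide rails, a 16 mm high stop bar across its back and a clamp on its left. Origin on the worktop, below the pod tower's centre when the dispenser is home; dock +x points to the back stop (away from the robot), +y to the clamp side, z up.
- dispenser: white pod dispenser on a black foot, loose on the dock between the rails, 0.9 kg, 4 to 7 N to push: foot 120 x 84 x 6 mm, square tower 53 mm wide, 102 mm tall, a 42 mm high spring housing behind. Origin at the underside, below the tower's centre; axes as the dock's. Home at dock x = 0, z = 4 mm; starts 12 to 22 mm short of it (dock x negative). Push it back by the pull post or the tower's face.
- tower_face (a point): middle of the lower edge of the tower's slotted front face, 26.5 mm in front (dock -x) of the dispenser's origin, 37 mm above its underside.
- rib_gap (a point): point on top of the dispenser's foot midway between its two white 10 mm high ribs, on the clamp side; the gap is 17 mm wide along dock x. With the dispenser home (within 2.5 mm) it lies under the clamp's 12 mm wide nose, which closes at dock x = -8 mm.
- drawer (a joint): how far the steel drawer in the tower's foot is pulled out along dock -x, in m: 0 shut on its stop, 0.085 end of travel. A spring pulls it shut: 4 N at 0, 8 N at the mark. The mark is at 0.050: there the pocket (42 x 42 mm, 24 mm deep, its pod 2 mm proud) is just clear of the tower's face. Past 0.075 the tail plate no longer carries the next pod.
- pull_post (a point): middle of the grip of the drawer's black upright pull post: round, 20 mm in diameter under a 25 mm head; top 23 mm above this point. With the drawer shut it is 82 mm in front (dock -x) of the dispenser's origin, 55 mm off the tower's face, 45 mm above the foot's underside; moves with the drawer. A 12 mm wide bar joins it to the drawer 25 mm lower.
- clamp_lever (a joint): clamp lever angle in rad: 0 open (leaning out to dock +y, 0.31 above level), grows as it swings up and over towards the tower about lever_pivot; dead centre at 1.26; closed on its stop at 1.34, then 5 degrees past upright towards the tower. Stays where left. About 7 N at the grip at centre. A link swings the clamp's arm: nose up when open, down on the dispenser's foot when closed.
- lever_pivot (a point): the pivot of the clamp lever, fixed at dock x = -8 mm, y = 105 mm, z = 29 mm.
- lever_grip (a point): middle of the black rubber grip bar across the end of the U-shaped clamp lever: round, 16 mm in diameter, lying along dock x, 95 mm from lever_pivot; 60 mm free between the lever's two 8 mm thick steel side bars. Moves with the lever, in the plane across dock x.
- pocket (a point): centre of the floor of the drawer's pocket; moves with the drawer, 82 mm behind the pull post.
- pod_0: bare metal coffee pod, a 26 mm tall cup shape, 27 mm wide at the bottom, 38 mm across the rim at the top, 15 g; lies in the drawer's pocket. Origin at the centre of its underside.
- pod_1: the same kind of pod, next above in the tower (underside 37 mm above the dispenser's at first, about 35 mm once it rests on the drawer's tail).
- pod_2: the same kind of pod, topmost in the tower (about 26 mm higher than pod_1).
- mug: blue-green and white mug with a handle, 78 mm across, 97 mm tall, bystander near the front right. Origin at its underside.
- cup: green cup without a handle, 66 mm across, 90 mm tall, bystander on the left. Origin at its underside.
- tin: red and cream tin with a lid, 63 x 127 x 74 mm, bystander on the left. Origin at its underside.
Mind the look-alikes: they are no part of the job. Leave any blue look-alike of the dispenser alone.

How it is judged (in metres and radians):
On the way, in this order (a step that is already met when the one before it is completed fails the run):
1. the dispenser is pushed home against the back stop (within 3 mm) (x of dispenser in the frame of dock above -0.003 m), for 0.2 s.
2. the clamp lever is swung over centre to its stop, with the dispenser home (value of joint clamp_lever above 1.28 rad and x of dispenser in the frame of dock above -0.005 m), for 0.3 s.
3. the drawer is pulled out to the mark, the clamp still closed (value of joint drawer between 0.044 and 0.056 m and value of joint clamp_lever above 1.28 rad), for 0.5 s.
At the end, for the whole second after the job is handed in: Fingers press on the drawer (over 2 N) and hold it still, 50 mm out within 6 mm; its pod is in the pocket, the other two stacked in the tower; clamp lever over centre at its stop (above 1.28 rad); dispenser within 7 mm of home (the clamp has play) (all of step 3 and x of dispenser in the frame of dock above -0.007 m and contact force between the fingers and drawer above 2 N and velocity of joint drawer between -0.01 and 0.01 m/s and distance between pod_0 and pocket below 0.008 m and horizontal distance between each of pod_1, pod_2 and dispenser below 0.015 m and z of pod_1 in the frame of dispenser above 0.031 m and z of pod_2 in the frame of dispenser above 0.055 m); the arm keeps its last pose, push and grip.
It fails at once if the drawer is pulled far past the mark (more than 68 mm out) (value of joint drawer above 0.068 m).
It fails at once if the mug, the cup or the tin is disturbed (moved more than 30 mm) (distance of any of mug, cup, tin from where it was at the start of the episode above 0.03 m).
It also fails if it takes over 67 s, if anything falls off the work surface, if the arm or the gripper's body presses on something with over 40 N, if the wrist force passes 120 N, or if a joint passes its speed limit or range.

## Working session

There is one attempt and no reset: what is moved stays moved. The work goes in short steps, Python scripts to look and compute and a shell command to move; the robot and the scene stay as the last step left them, time stands still between calls to the robot, and variables do not carry over. Pictures are saved under pics/ and viewed, at most 10 in all, crops included, and the job is handed in when it is done.

```bash
mkdir -p pics; ls
python3 - <<'E'
from cell import *
import cv2,numpy as np
print(read_state(), grip_point_offset if not callable(grip_point_offset) else grip_point_offset())
for n in("side","top"):
    p,d=camera(n); cv2.imwrite(f"pics/{n}0.png",p[...,::-1]); np.savez(f"{n}0.npz",p=p,d=d)
    i=camera_info(n);print(n,i["intrinsics"],np.round(i["world_from_camera"],3))
E
```

```text
pics
{'clock': 0.0, 'joints': array([ 1.24940139e+00,  3.00488720e-01,  1.52160661e+00, -3.20645464e-05,
        1.32068349e+00, -6.65991568e-02]), 'qd': array([ 8.59205210e-04, -4.25663941e-04,  8.55815600e-04,  4.41494281e-04,
       -6.61225599e-07, -3.64100536e-04]), 'effort': array([-5.91348726e-04, -5.31809950e+01, -3.52727580e+01,  7.08236382e-02,
        2.43831240e-02, -1.15288944e-04]), 'eef_pos': array([138.55125386, 531.98336112, 204.86586406]), 'eef_rot': array([-3.14040705e+00, -4.79505128e-05,  2.88680480e+00]), 'wrist_force': array([ 0.38502383, -0.03732359,  0.4967553 ]), 'moment': array([ 0.02072072,  0.00229734, -0.00841839]), 'finger_force': 0.0, 'finger_gap': 93.7252417968264} 18.8
side [[393.85155326   0.         321.48886846]
 [  0.         393.85155326 192.80911634]
 [  0.           0.           1.        ]] [[ 9.35000e-01 -1.55000e-01  3.20000e-01  1.45451e+02]
 [-3.55000e-01 -4.21000e-01  8.35000e-01 -8.55297e+02]
 [ 5.00000e-03 -8.94000e-01 -4.49000e-01  5.78538e+02]
 [ 0.00000e+00  0.00000e+00  0.00000e+00  1.00000e+00]]
top [[372.24086869   0.         320.79904763]
 [  0.         372.24086869 198.84002147]
 [  0.           0.           1.        ]] [[-1.600000e-02 -9.930000e-01  1.160000e-01  3.600530e+02]
 [-1.000000e+00  1.900000e-02  2.400000e-02  4.076200e+01]
 [-2.600000e-02 -1.160000e-01 -9.930000e-01  1.169699e+03]
 [ 0.000000e+00  0.000000e+00  0.000000e+00  1.000000e+00]]
```

View pics/side0.png

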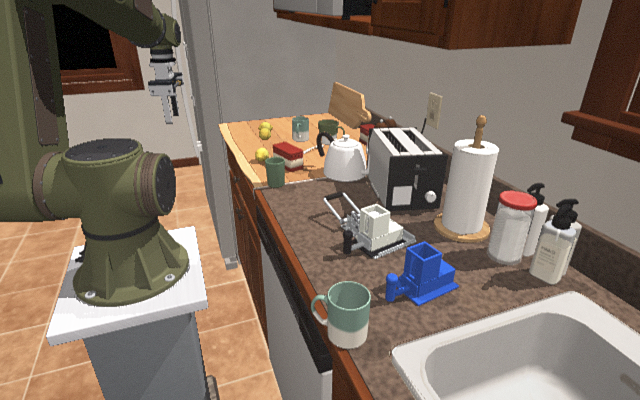

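View pics/top0.png

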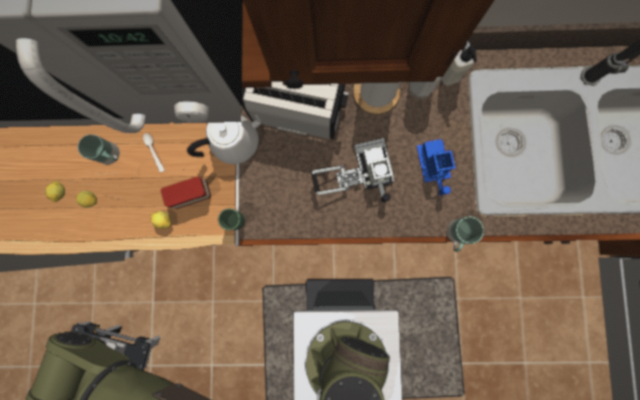

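The side view shows the white dispenser near (375,225) with its post at (348,242) and the lever grip near (335,210). In the top view the tower is near (375,165), the post near (384,197) and the grip bar near (316,182). I'll enlarge both.

Run:
```python
import cv2,numpy as np
s=cv2.imread("pics/side0.png")[185:265,310:420]; t=cv2.imread("pics/top0.png")[130:210,300:410]
f=lambda a:cv2.resize(a,None,fx=7,fy=7,interpolation=cv2.INTER_CUBIC)[:, :770]
a=np.hstack([cv2.resize(x,None,fx=3.6,fy=3.6*1,interpolation=cv2.INTER_CUBIC) for x in (s,t)])
c=np.vstack([cv2.resize(x,(412,300),interpolation=cv2.INTER_CUBIC) for x in (s,t)])
cv2.imwrite("pics/c1.png",a)
cv2.imwrite("pics/t1.png",f(t)); cv2.imwrite("pics/s1.png",f(s))
```

```text
(no output)
```

View pics/t1.png

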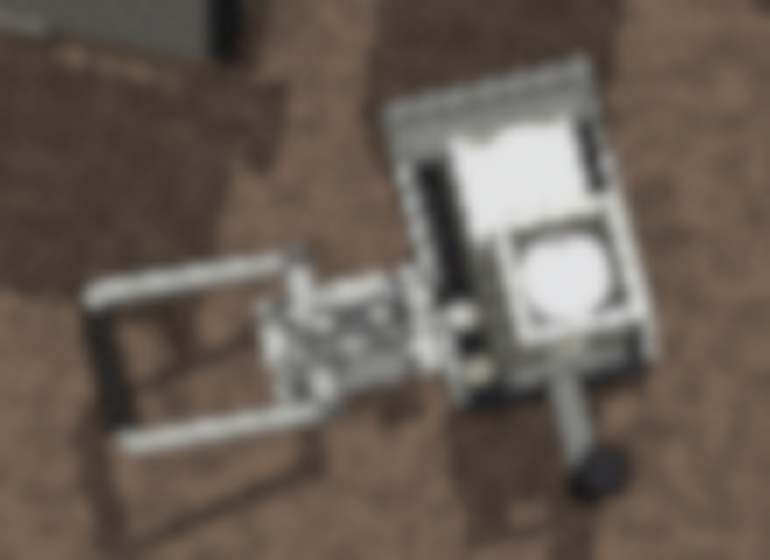

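View pics/s1.png

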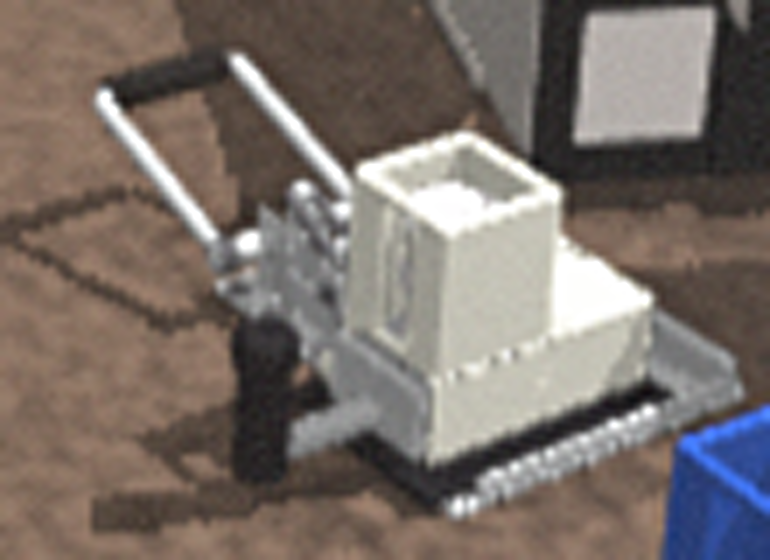

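In the enlarged top view, the post head is at (600,470), the grip ends at (97,310) and (120,430), the tower-top corners at (497,230), (612,200), (640,322) and (525,342), and the stop's back edge runs (385,105) to (590,60). In the enlarged side view, the post head is at (267,335) and the grip ends at (115,95) and (225,62).

```bash
cat > h.py <<'E'
from cell import *
import cv2,numpy as np
def ray(n,p):
    i=camera_info(n);K=i["intrinsics"];W=np.array(i["world_from_camera"])
    return W[:3,3],W[:3,:3]@np.linalg.inv(K)@[p[0],p[1],1]
def plane(n,p,z):
    o,d=ray(n,p);return o+d*(z-o[2])/d[2]
def two(p,q): # top, side
    a,u=ray("top",p);b,v=ray("side",q)
    s=np.linalg.lstsq(np.c_[u,-v],b-a,rcond=None)[0]
    x,y=a+s[0]*u,b+s[1]*v;return (x+y)/2,np.linalg.norm(x-y)
E
python3 - <<'E'
from h import *
np.set_printoptions(precision=1,suppress=True)
T=lambda u,v:(300+u/7-.43,130+v/7-.43)
S=lambda u,v:(310+u/7-.43,185+v/7-.43)
print("post",plane("top",T(600,470),72),plane("side",S(267,335),72),two(T(600,470),S(267,335)))
print("grip",[two(T(*a),S(*b)) for a,b in(((97,310),(225,62)),((120,430),(115,95)))],two(T(108,370),S(170,80)))
c=[plane("top",T(*a),106) for a in((497,230),(612,200),(640,322),(525,342))]
print("tower",np.array(c),np.mean(c,0))
k=np.array(c);f=(k[0]+k[1]-k[2]-k[3]);print("yaw",np.degrees(np.arctan2(f[1],f[0])),np.linalg.norm(f)/2)
c2=[plane("side",S(*a),106) for a in((467,132),(560,188),(448,238),(355,172))];print("tower side",np.array(c2),np.mean(c2,0))
b=[plane("top",T(*a),16) for a in((385,105),(590,60))];e=b[0]-b[1];print("stop",b,np.degrees(np.arctan2(-e[0],e[1])),np.linalg.norm(e))
b=[plane("top",T(*a),58) for a in((97,310),(120,430))];e=b[0]-b[1];print("grip",b,np.degrees(np.arctan2(e[1],e[0])),np.linalg.norm(e))
E
```

```text
post [ 491.3 -123.3   72. ] [ 489.9 -132.3   72. ] (array([ 492.8, -124.4,   66.5]), np.float64(1.690133937327296))
grip [(array([568.7,  88.6,  57.8]), np.float64(3.375884783381007)), (array([515.9,  79.6,  56.1]), np.float64(2.7583382506236194))] (array([542.3,  84.4,  56. ]), np.float64(2.8542253206237294))
tower [[ 588.2  -79.3  106. ]
 [ 599.9 -127.2  106. ]
 [ 548.4 -136.8  106. ]
 [ 541.   -89.3  106. ]] [ 569.4 -108.2  106. ]
yaw 11.250016866101214 50.33486789166266
tower side [[ 591.1  -81.1  106. ]
 [ 602.2 -129.2  106. ]
 [ 549.3 -146.5  106. ]
 [ 539.9  -94.   106. ]] [ 570.6 -112.7  106. ]
stop [array([666.2, -40.8,  16. ]), array([ 684.9, -133.8,   16. ])] 11.36910218456486 94.96073444047563
grip [array([567. ,  89.1,  58. ]), array([514.3,  79.9,  58. ])] 9.90809774312066 53.46655473970074
```

Everything agrees: dock yaw is about 11.2°, the post is at about (491.5,-124), the lever grip at (541.5,84), the dock origin at about (587,-106) and the dispenser about 18 mm short. I'll move above the post, with the closing line along dock y.

```bash
python3 -m handwheel '.44 -.82 0 .26 0;.44 -.82 0 .26 0;.44 -.82 0 .26 0;.44 -.82 0 .26 0;.44 -.82 0 .26 0;.44 -.82 0 .26 0;.44 -.82 0 .26 0;.44 -.82 0 .26 0;.44 -.82 0 .26 0;.44 -.82 0 .26 0;.44 -.82 0 .26 0;.44 -.82 0 .26 0'; python3 -m handwheel '.44 -.82 0 .26 0;.44 -.82 0 .26 0;.44 -.82 0 .26 0;.44 -.82 0 .26 0;.44 -.82 0 .26 0;.44 -.82 0 .26 0;.44 -.82 0 .26 0;.44 -.82 0 .26 0;0 0 0 0 0;0 0 0 0 0'; python3 -c "
from cell import *;print(read_state())"
```

```text
clock: 1.1
eef_pos: [350.1, 136.9, 205.5]
eef_rot: [3.141, 0.0, -3.123]
wrist_force: [1.0, 0.4, 0.3]
finger_gap: 93.8
finger_force: 0.0
clock: 1.93
eef_pos: [490.6, -124.9, 204.5]
eef_rot: [3.141, -0.001, -2.945]
wrist_force: [0.5, -0.1, 0.5]
finger_gap: 94.3
finger_force: 0.0
{'clock': 1.9333, 'joints': array([-3.21678957e-01,  2.04160230e-01,  1.64291336e+00,  5.30472397e-05,
        1.29624860e+00, -2.08912856e+00]), 'qd': array([ 0.04480044, -0.0399694 ,  0.03613292,  0.00377327, -0.00104251,
        0.02094888]), 'effort': array([-2.25013196e+00, -4.56566441e+01, -3.66328883e+01, -1.73590207e-01,
       -1.72806485e-02, -4.71866336e-01]), 'eef_pos': array([ 490.58645171, -124.89635799,  204.53921835]), 'eef_rot': array([ 3.14069145e+00, -1.47707103e-03, -2.94495314e+00]), 'wrist_force': array([ 0.46866668, -0.14922994,  0.50239524]), 'moment': array([0.06458168, 0.01859914, 0.0232866 ]), 'finger_force': 0.0, 'finger_gap': 94.33928843789943}
```

```bash
python3 -m handwheel '.02 .02 -.7 0 0;0 0 -.8 0 0;0 0 -.8 0 0;0 0 -.8 0 0;0 0 -.7 0 0;0 0 -.5 0 0;0 0 0 0 .6;0 0 0 0 1;0 0 0 0 1;0 0 0 0 1;0 0 0 0 1;0 0 0 0 1' 40; python3 -m handwheel '0 0 0 0 1;0 0 0 0 1;0 0 0 0 1'
```

```text
clock: 2.93
eef_pos: [491.8, -123.0, 34.4]
eef_rot: [-3.141, 0.001, -2.943]
wrist_force: [0.0, -0.6, 0.9]
finger_gap: 57.6
finger_force: 0.0
clock: 3.18
eef_pos: [491.5, -123.0, 33.6]
eef_rot: [-3.142, 0.0, -2.943]
wrist_force: [-0.1, 0.3, 0.3]
finger_gap: 37.6
finger_force: 0.0
```

```bash
python3 -m handwheel '0 0 0 0 1;0 0 0 0 1;0 0 0 0 1;0 0 0 0 1;0 0 0 0 1;0 0 0 0 1'
```

```text
clock: 3.68
eef_pos: [491.4, -123.1, 33.5]
eef_rot: [-3.141, -0.0, -2.943]
wrist_force: [-1.0, -2.6, 0.9]
finger_gap: 23.3
finger_force: 40.0
```

```bash
python3 -m handwheel '.1 .02 0 0 1;.1 .02 0 0 1;.1 .02 0 0 1;.07 .014 0 0 1;0 0 0 0 1;0 0 0 0 1'; python3 -m handwheel '.05 .01 0 0 1;0 0 0 0 1;.05 .01 0 0 1;0 0 0 0 1;0 0 0 0 1'
```

```text
clock: 4.18
eef_pos: [505.9, -120.0, 33.4]
eef_rot: [3.141, -0.001, -2.943]
wrist_force: [-4.7, -2.6, 3.5]
finger_gap: 23.8
finger_force: 40.0
clock: 4.6
eef_pos: [508.5, -119.5, 33.4]
eef_rot: [3.141, -0.004, -2.942]
wrist_force: [-15.7, -4.9, 11.6]
finger_gap: 23.2
finger_force: 40.0
```

```bash
python3 -m handwheel '.05 .01 0 0 1;0 0 0 0 1;0 0 0 0 1;0 0 0 0 1'
python3 - <<'E'
from h import *
p,d=camera("top");cv2.imwrite("pics/top2.png",cv2.resize(p[130:210,300:410,::-1],None,fx=7,fy=7,interpolation=cv2.INTER_CUBIC))
p,d=camera("side");cv2.imwrite("pics/side2.png",cv2.resize(p[165:265,310:420,::-1],None,fx=6,fy=6,interpolation=cv2.INTER_CUBIC))
E
```

```text
clock: 4.93
eef_pos: [508.7, -119.4, 33.2]
eef_rot: [3.14, -0.008, -2.943]
wrist_force: [-30.5, -8.8, 21.3]
finger_gap: 23.2
finger_force: 40.0
```

View pics/side2.png

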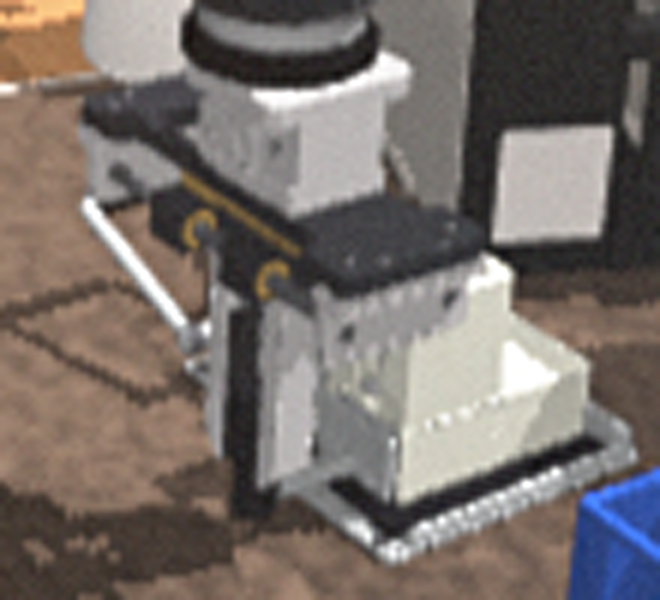

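The dispenser sits against the stop: the force climbed to 30 N with no further travel. I'll release, rise and go above the lever grip with the fingers about 50 mm apart.

```bash
python3 -m handwheel '-.1 -.02 0 0 .47;0 0 0 0 .47;0 0 0 0 .47;0 0 0 0 .47;0 0 0 0 .47;0 0 .5 0 .47;0 0 .8 0 .47;0 0 .8 0 .47;0 0 .8 0 .47;0 .3 0 0 .47;.1 .6 0 0 .47;.2 .8 0 0 .47' ; python3 -m handwheel '.2 .8 0 0 .47;.2 .8 0 0 .47;.2 .8 0 0 .47;.1 .8 0 0 .47;0 .22 0 0 .47;0 0 0 0 .47;0 0 0 0 .47'
python3 - <<'E'
from h import *
p,d=camera("side");cv2.imwrite("pics/side3.png",cv2.resize(p[125:265,300:420,::-1],None,fx=4,fy=4,interpolation=cv2.INTER_CUBIC))
E
```

```text
clock: 6.03
eef_pos: [520.2, -51.7, 149.7]
eef_rot: [-3.141, 0.001, -2.945]
wrist_force: [0.1, -0.5, -1.1]
finger_gap: 50.0
finger_force: 0.0
clock: 6.62
eef_pos: [548.0, 85.1, 149.1]
eef_rot: [-3.141, -0.001, -2.942]
wrist_force: [0.8, 0.1, 0.1]
finger_gap: 49.9
finger_force: 0.0
```

View pics/side3.png

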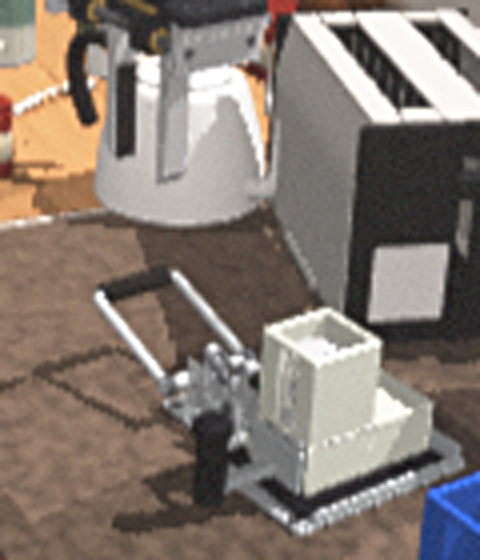

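The dispenser is now home and the post is upright at about (210,460). The fingers are above and beside the lever grip, which is at (137,283). I'll correct x and descend.

```bash
python3 -m handwheel '-.12 .02 -.5 0 .47;0 0 -.7 0 .47;0 0 -.7 0 .47;0 0 -.5 0 .47;0 0 -.22 0 .47;0 0 0 0 .47;0 0 0 0 .47'; python3 -m handwheel '0 0 0 0 1;0 0 0 0 1;0 0 0 0 1;0 0 0 0 1;0 0 0 0 1;0 0 0 0 1;0 0 0 0 1' 25
```

```text
clock: 7.25
eef_pos: [543.8, 85.3, 45.3]
eef_rot: [-3.141, 0.0, -2.944]
wrist_force: [-0.4, 0.3, -1.2]
finger_gap: 49.8
finger_force: 0.0
clock: 7.83
eef_pos: [543.7, 85.4, 44.9]
eef_rot: [-3.14, 0.0, -2.942]
wrist_force: [1.0, -5.4, 2.6]
finger_gap: 15.1
finger_force: 25.0
```

```bash
python3 -m handwheel '.024 -.123 .308 0 1;.032 -.162 .29 0 1;.039 -.2 .263 0 1;0 0 0 0 1'; python3 -m handwheel '.046 -.233 .23 0 1;.052 -.265 .195 0 1;.057 -.287 .158 0 1;0 0 0 0 1'
```

```text
clock: 8.17
eef_pos: [547.8, 66.5, 81.5]
eef_rot: [3.14, 0.002, -2.943]
wrist_force: [-3.8, 9.2, 8.5]
finger_gap: 15.3
finger_force: 25.0
clock: 8.5
eef_pos: [554.5, 34.8, 105.2]
eef_rot: [3.141, 0.003, -2.943]
wrist_force: [-6.0, 7.3, 18.5]
finger_gap: 15.4
finger_force: 25.0
```

```bash
python3 -m handwheel '.061 -.307 .135 0 1;.063 -.319 .09 0 1;0 0 0 0 1'; python3 -m handwheel '.064 -.324 .03 0 1;.037 -.186 0 0 1;0 0 0 0 1;0 0 0 0 1'
```

```text
clock: 8.75
eef_pos: [559.3, 8.9, 113.1]
eef_rot: [-3.141, 0.002, -2.944]
wrist_force: [-2.6, 0.9, 14.4]
finger_gap: 15.2
finger_force: 25.0
clock: 9.08
eef_pos: [562.8, -10.8, 113.2]
eef_rot: [-3.141, 0.001, -2.943]
wrist_force: [-0.3, -0.2, 7.8]
finger_gap: 15.2
finger_force: 25.0
```

```bash
python3 -m handwheel '.02 -.1 -.01 0 1;0 0 0 0 1;0 0 0 0 1'; python3 -m handwheel '.02 -.1 -.01 0 1;0 0 0 0 1;0 0 0 0 1;0 0 0 0 1;0 0 0 0 1'
```

```text
clock: 9.33
eef_pos: [563.1, -11.7, 113.0]
eef_rot: [3.138, 0.001, -2.942]
wrist_force: [-4.3, 18.2, 13.3]
finger_gap: 15.1
finger_force: 25.0
clock: 9.75
eef_pos: [563.2, -12.1, 112.9]
eef_rot: [3.132, 0.0, -2.941]
wrist_force: [-11.6, 42.7, 21.4]
finger_gap: 15.6
finger_force: 25.0
```

```bash
python3 -m handwheel '-.02 .1 0 0 .47;-.01 .05 0 0 .47;0 0 0 0 .47;0 0 0 0 .47;0 0 0 0 .47;0 0 0 0 .47;0 0 .5 0 .47;0 0 .6 0 .47;0 0 .4 0 .47;-.2 -.2 0 0 .47;-.5 -.7 0 0 .47;-.5 -.7 0 0 .47'; python3 -m handwheel '-.2 -.7 0 0 .47;0 -.5 0 0 .47;0 0 0 0 .47;0 0 0 0 .47'
python3 - <<'E'
from h import *
p,d=camera("side");a=cv2.resize(p[150:265,310:420,::-1],None,fx=5,fy=5,interpolation=cv2.INTER_CUBIC);cv2.imwrite("pics/side4.png",a)
E
```

```text
clock: 10.75
eef_pos: [513.6, -76.8, 170.8]
eef_rot: [3.141, -0.001, -2.941]
wrist_force: [0.7, -0.9, -0.6]
finger_gap: 49.9
finger_force: 0.0
clock: 11.08
eef_pos: [506.1, -125.2, 171.0]
eef_rot: [3.141, -0.001, -2.945]
wrist_force: [-0.3, 0.4, -1.0]
finger_gap: 49.8
finger_force: 0.0
```

View pics/side4.png

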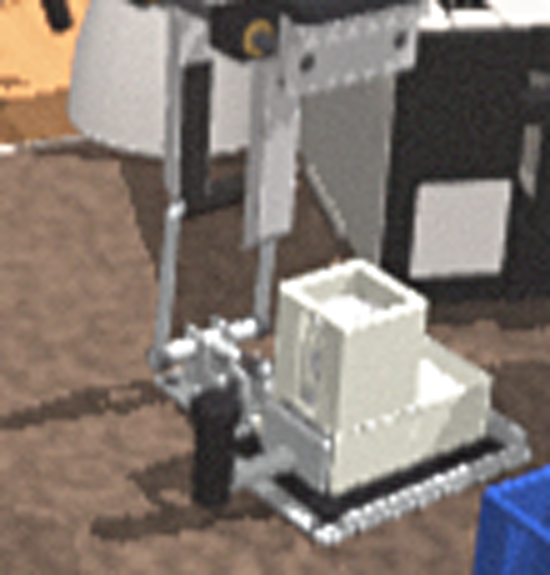

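The lever is upright and closed (bars at about (165,280) and (265,285)), the dispenser is home and the post is at (215,445). I'll grip the post, keeping the gripper's body above the lever top.

```bash
python3 -m handwheel '.06 .14 0 0 .47;0 0 -.5 0 .47;0 0 -.8 0 .47;0 0 -.8 0 .47;0 0 -.8 0 .47;0 0 -.4 0 .47;0 0 0 0 .47;0 0 0 0 1;0 0 0 0 1;0 0 0 0 1;0 0 0 0 1;0 0 0 0 1' 50; python3 -m handwheel '0 0 0 0 1;0 0 0 0 1;0 0 0 0 1'
```

```text
clock: 12.13
eef_pos: [509.9, -119.1, 40.9]
eef_rot: [-3.14, 0.002, -2.942]
wrist_force: [-0.1, -1.2, 5.5]
finger_gap: 23.1
finger_force: 50.0
clock: 12.38
eef_pos: [509.9, -119.1, 40.9]
eef_rot: [-3.14, 0.002, -2.943]
wrist_force: [-1.2, -1.7, 7.2]
finger_gap: 22.9
finger_force: 50.0
```

```bash
python3 -m handwheel '-.1 -.02 0 0 1;-.15 -.03 0 0 1;-.2 -.04 0 0 1;-.2 -.04 0 0 1;-.2 -.04 0 0 1;-.1 -.02 0 0 1;0 0 0 0 1;0 0 0 0 1'
python3 - <<'E'
from h import *
p,d=camera("side");a=cv2.resize(p[165:265,310:420,::-1],None,fx=6,fy=6,interpolation=cv2.INTER_CUBIC);cv2.imwrite("pics/side5.png",a)
E
```

```text
clock: 13.05
eef_pos: [472.1, -126.4, 40.6]
eef_rot: [-3.141, 0.003, -2.943]
wrist_force: [7.0, 0.8, 0.4]
finger_gap: 22.8
finger_force: 50.0
```

View pics/side5.png

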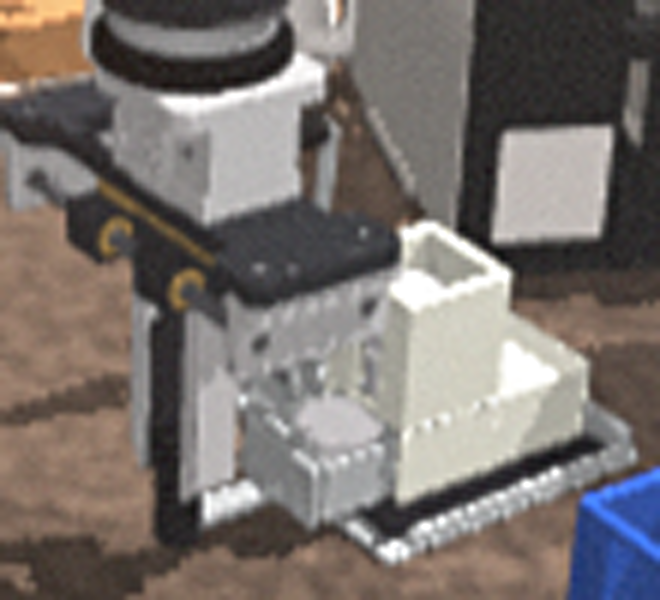

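The drawer is out about 38 mm with its pod visible at (340,420), and the force agrees with the spring (7 N). I'll pull about 12.5 mm more.

```bash
python3 -m handwheel '-.15 -.03 0 0 1;-.15 -.03 0 0 1;0 0 0 0 1;0 0 0 0 1;0 0 0 0 1;0 0 0 0 1'
python3 - <<'E'
from h import *
s,d=camera("side");t,_=camera("top")
f=lambda a,k:cv2.resize(a[...,::-1],None,fx=k,fy=k,interpolation=cv2.INTER_CUBIC)
a=f(s[205:260,340:410],8);b=f(t[130:215,335:375+40],5)
b=cv2.resize(b,(int(b.shape[1]*a.shape[0]/b.shape[0]),a.shape[0]))
c=np.hstack([a,b])[:, :800];cv2.imwrite("pics/s6.png",c);print(a.shape,b.shape)
E
```

```text
clock: 13.6
eef_pos: [460.3, -128.6, 40.5]
eef_rot: [-3.141, 0.003, -2.943]
wrist_force: [7.2, 1.4, 0.7]
finger_gap: 23.1
finger_force: 50.0
(440, 560, 3) (440, 414, 3)
```

View pics/s6.png

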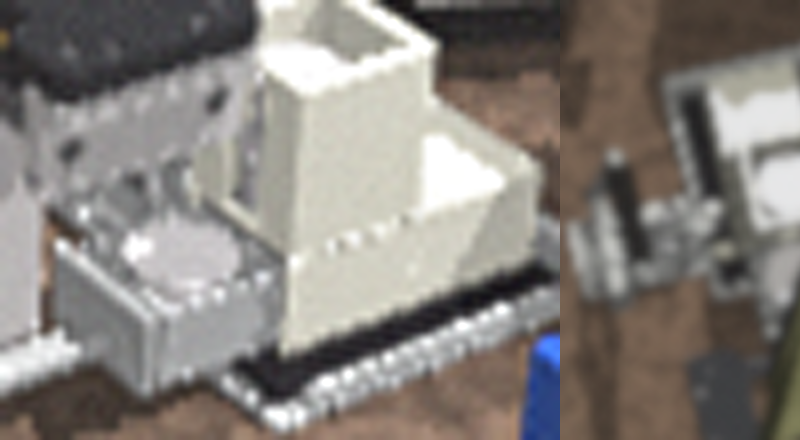

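The side view (left) shows the pod on the drawer at (185,250), with the pocket just clear of the tower's corner at (285,300). The tool has travelled 50.6 mm, so I'll check whether the dispenser moved within the clamp's play.

Run:
```python
from h import *
s,_=camera("side"); s=cv2.cvtColor(s,cv2.COLOR_RGB2GRAY)
old=cv2.cvtColor(cv2.resize(cv2.imread("pics/side4.png"),(110,115),interpolation=cv2.INTER_AREA),cv2.COLOR_BGR2GRAY)
def best(u0,u1,v0,v1):
    k=8;T=cv2.resize(old[v0-150:v1-150,u0-310:u1-310],None,fx=k,fy=k,interpolation=cv2.INTER_CUBIC)
    I=cv2.resize(s[v0-6:v1+6,u0-6:u1+6],None,fx=k,fy=k,interpolation=cv2.INTER_CUBIC)
    r=cv2.matchTemplate(I,T,cv2.TM_CCOEFF_NORMED);_,m,_,l=cv2.minMaxLoc(r);return np.array(l)/k-6,m
print("tower/housing",best(378,408,203,244)); print("toaster ref",best(388,418,180,198)); print("dock",best(400,418,228,255))
o=np.array([569,-108,60.]);K=camera_info("side")["intrinsics"];W=np.linalg.inv(camera_info("side")["world_from_camera"])
q=lambda p:(lambda c:K@c/c[2])((W@np.r_[p,1])[:3])[:2]
print("px per mm along dock x",q(o+[.981,.194,0])-q(o))
```

```text
tower/housing (array([-0.75,  0.25]), 0.9825365543365479)
toaster ref (array([0., 0.]), 0.9984256029129028)
dock (array([-0.25,  0.  ]), 0.9721778631210327)
px per mm along dock x [ 0.31237268 -0.10851078]
```

The dispenser shifted about 2.4 mm in the clamp's play, so the drawer is at about 48 mm. I'll pull 2 mm more and then settle.

```bash
python3 -m handwheel '-.05 -.01 0 0 1;0 0 0 0 1;0 0 0 0 1;0 0 0 0 1;0 0 0 0 1;0 0 0 0 1;0 0 0 0 1;0 0 0 0 1;0 0 0 0 1;0 0 0 0 1'
python3 - <<'E'
from h import *
s,d=camera("side")
cv2.imwrite("pics/s7.png",cv2.resize(s[212:262,335:385,::-1],None,fx=12,fy=12,interpolation=cv2.INTER_CUBIC))
print(read_state()["qd"].round(4))
# projected pocket rear edge / front panel line etc. for drawer = 44,50,56 with dispenser at dock x=-2.4
K=camera_info("side")["intrinsics"];W=np.linalg.inv(camera_info("side")["world_from_camera"])
u=np.array([.981,.194,0]);v=np.array([-.194,.981,0]);O=np.array([589,-103.6,0])
def q(x,y,z):
    c=(W@np.r_[O+x*u+y*v+[0,0,z],1])[:3];p=K@c/c[2];return ((p[:2]-[335,212]+.5)*12).round()
print("tower corner z41,z106",q(-28.9,-26.5,41),q(-28.9,-26.5,106))
for D in(44,50,56):print(D,"pod rim centre",q(-2.4-D,0,41))
E
```

```text
clock: 14.58
eef_pos: [458.3, -129.0, 40.5]
eef_rot: [-3.141, 0.003, -2.943]
wrist_force: [7.3, 1.9, -0.4]
finger_gap: 22.6
finger_force: 50.0
[-0.0022 -0.0003 -0.0014 -0.0015 -0.0011  0.0008]
tower corner z41,z106 [494. 317.] [516.  44.]
44 pod rim centre [348. 281.]
50 pod rim centre [326. 289.]
56 pod rim centre [302. 298.]
```

View pics/s7.png

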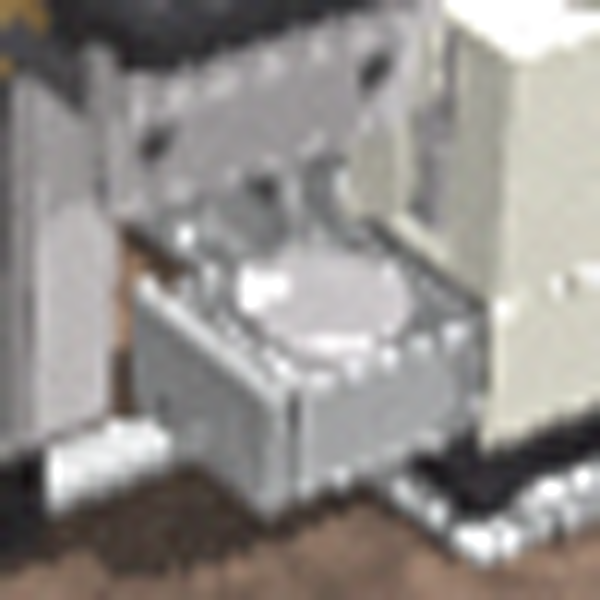

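The pod rim centre is at (325,298), against a predicted (326,289) for 50 mm. The engraved line shows at the tower's face at about (430,260), and the arm is holding still.

```bash
python3 -c "
from cell import *;print(sign_off())"
```

```text
the job is handed in; nothing more can be done
None
```

I handed the job in with the dispenser home, the clamp lever on its stop, and the drawer held about 50 mm out by its post with the pod in its pocket; no verdict came back, and the mug, cup and tin were not rechecked, though the arm never went near them.

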